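# Fit the keyed spindle into the lathe's drive pulley

## Task

The lathe's drive unit is on the bench for its new spindle: pull the red-handled lock pin out of the boss it is parked in and push it fully home in the pulley's index hole next to that boss, so that the pulley cannot turn. Then take the spindle out of the pine block, push it into the hub, turning it until its key slips into the keyway, and keep pushing against the spring until its collar sits on the hub. Finish still gripping the spindle and pressing it fully home, so that I can tighten the grub screw, and leave the tape measure, the screw jar and the calliper where they are.

Things in the scene. Friction and masses are not known exactly. Their poses are not given: they have to be found in the camera images.
- drive_unit: green cast drive unit, fixed, foot 128 x 128 mm. Origin at the bench under the pulley's axis, z up. It carries a level aluminium V-pulley (110 mm across, flat top 68 mm above the bench, 20 mm thick, turning freely) and at +y, 75 mm from the axis, a round parking boss (26 mm across), its top also 68 mm high. Six 9.4 mm index holes ring the pulley 40 mm from the axis.
- hub_mouth (a point): centre of the upper face of the pulley's steel hub (48 mm across, face 76 mm above the bench, 8 mm above the pulley's flat top); turns with the pulley, z up. The bore is 22 mm wide and takes the spindle's full length below its collar; the keyway, 8 mm wide and reaching 17.5 mm from the axis, runs down the whole hub on the -x side of this frame. Home, the spindle's x is along this x.
- lock_hole (a point): the index hole next to the parking boss: on its axis, level with the pulley's flat top, 40 mm from the pulley's axis; fixed to the casting, axes as the drive unit. Here one index hole stands within about 1 mm over an equal hole in the casting (4 mm below the pulley, depth enough for the pin) and lines up as the pin goes in. Under the other five the casting is solid.
- lock_pin: steel lock pin, upright, 8 mm shank 46 mm long, tapering over its last 7 mm to a 3 mm tip. Origin under its flange (19 mm across, 3 mm thick), z up along the pin; above the flange a round red grip, 14 mm across, from 3 to 41 mm above the origin. It starts in the parking hole with its flange on the boss; home in the lock hole its flange lies on the pulley's flat top. 45 g.
- spindle: steel spindle, 0.3 kg. Origin on the axis under its collar (32 mm across, 8 mm thick), z up. Round stem to grip, 18 mm across, 8 to 80 mm above the origin. Below: 20 mm across to 32 mm below, 5 mm cone, 14 mm pilot ending 62 mm below. Brass key 6 mm wide, foot chamfered 1 mm, reaching 15.5 mm from the axis at -x, 4 to 28 mm below; red marks on collar and stem top over it.
- thrust_pad (a joint): spring pad at the bottom of the bore, 0 when free, grows as it is pressed down (m): the spindle's end meets it when the collar is 10 mm above the hub, and it reads 0.010 when the collar sits on the hub. The spring pushes back with 6 N at first and 11 N at home, and lifts the spindle again if it is let go.
- block: fixed pine block, 70 x 76 x 40 mm high, origin under its centre; the spindle's pilot stands 25 mm deep in the hole in its middle, its collar 37 mm above the block.
- tape_measure: yellow and black tape measure, 35 x 77 x 69 mm, loose, not part of the job; origin under its middle
- screw_jar: grey jar of screws with a black lid, 64 mm across, 73 mm high, loose, not part of the job; origin under its middle
- caliper: steel sliding calliper lying flat, 63 x 206 x 12 mm, loose, not part of the job; origin under its middle
Things that resemble listed ones, but are neither listed nor needed, are in the scene too. Of the things like the lock_pin, leave any that is purple or yellow; of the rest the smaller one is meant.

How it is judged:
By the outcome, as a careful person would: the job done as asked, in the order asked, and still so for the second after the job is handed in, while the arm keeps its last pose, push and grip.
It also fails if it takes over 51 s, if anything falls off the work surface, if the arm or the gripper's body presses on something with over 40 N, if the wrist force passes 120 N, or if a joint passes its speed limit or range.

## Robot

A 6-joint arm with a two-finger parallel gripper is mounted at the origin on the work surface; the furniture and walls round the work are solid. World frame = base frame: x ahead of the robot, y to its left, z up, the work surface at z = 0. Lengths are in m, angles in degrees, forces in N, time in s.
With the tool pointing down it reaches from about 0.3 to 0.775 m from the base axis. Payload 14.6 kg.
Tool frame: the origin (TCP) lies on the mounting face of the last link; the fingertips stand 199 mm ahead of it and the grasp point (between the pads) lies 180 mm ahead of it; z points along the fingers, y is the line along which they close (so a half turn about z gives the same grasp; the last joint's range is limited). The gripper opens to 94 mm and grips with 3 to 60 N. Pads are 16 mm wide; open, the fingers measure 119 mm over their backs; the gripper's body (75 mm by 177 mm) begins 78 mm behind the grasp point.
Start: joints at [-80.134, 17.183, 87.147, -0, 75.671, -3.816], TCP at [0.13, -0.534, 0.405] pointing down, gripper open.
Joint ranges: [-173.82, 173.82], [-45.26, 126.66], [13.44, 144.39], [-59.66, 239.66], [0, 175.72], [-146.38, 146.38]. Speed limits (degrees/s): [127.2, 127.2, 147.25, 180, 180, 180].

## Interface

Orientations are given as a 3x3 rotation matrix whose columns are the frame's x, y, z axes.
In Python, from workcell import sense, snapshot, close_job gives the robot as it stands. The module is installed in compiled form; this text tells all that it offers.
- The arm moves only by the tool servo_tool, never from a script. Its argument "deltas" is a list of rows, each a list of 7 numbers: the gripper's target within -1 to 1 (shut at 1, half-way at 0, fully open at -1), then the shift along the tool's x, y, z in m, then the turn, a rotation vector about the tool's x, y, z in rad. In form: [[claw, x, y, z, rx, ry, rz], ...]. A call has 1 to 12 rows; each row is the pose to reach, as a shift and turn from the pose commanded when the call began, along the tool's axes at that moment; what a row does not reach only later rows make up. A row lasts 1/8 s, in which the tool goes at most 62.5 mm and 10.7 degrees, less where a joint would pass 70% of its speed; a pose out of reach is approached as far as the arm can. A call with a gripper value outside its range is refused whole. The fingers move at their own pace and stop on an object; "newtons" is the grip in N (left out, the last holds). Time passes only in rows, so rows that repeat a pose let the fingers close. It gives the time, the measured TCP pose, the force, the opening and the grip force at its end, in the units of the state.
- sense(): the state, without advancing time (a new reading comes with each control period).
- snapshot(name): name is "side" or "top"; returns a dict with "frame" (480x640x3 uint8, red, green, blue), "z_map" (480x640 float32, m along the optical axis (not along the pixel's ray), 0 where there is no reading), "mtx" (3x3 intrinsics, pixels), "pose" (4x4, takes a point from camera to world coordinates). Camera axes: x right, y down, z forward; pixel columns grow to the right and rows downward; lengths in m; the calibration is good to about 2 mm. A picture is of the moment at which its call begins.
- close_job(): hands the job in; it is judged then, once.
The state is a dict: "time": time; "joints": joint angles; "qvel": joint speeds; "joint_torque": joint torques, N m; "position": TCP position; "tool_rot": TCP orientation; "ft_force": force on the tool from outside, world axes, zero at the start; "wrist_torque": the same for the moment, N m; "finger_gap": finger opening in m; "grasp_force": force on a finger pad.
Only numpy, scipy, OpenCV 4.12 (cv2) and the standard library are available. Lean on these libraries where they do the work, as an engineer would, in place of code of your own. Each camera call takes 0.05 s, during which the arm holds its last target. There are 200 camera calls.

## Working session

There is one attempt and no reset: what is moved stays moved. The work goes in short steps, Python scripts to look and compute and a tool call to move; the robot and the scene stay as the last step left them, time stands still between calls to the robot, and variables do not carry over. Pictures are saved under pics/ and viewed, at most 10 in all, crops included, and the job is handed in when it is done.

Besides the shell and the picture viewer there is one more tool, called after ">>>" as name(argument=value, ...) on one line, values as JSON. servo_tool: Moves the arm, as the interface text tells. Its arguments: {"type":"object","properties":{"deltas":{"type":"array"},"newtons":{"type":"number"}},"required":["deltas"]}

```bash
mkdir -p pics
cat > h.py <<'E'
import numpy as np, cv2
from workcell import sense, snapshot, close_job
def shot(n,name=None):
    s=snapshot(n)
    if name: cv2.imwrite(f'pics/{name}.png',cv2.cvtColor(s['frame'],cv2.COLOR_RGB2BGR))
    np.savez(f'last_{n}.npz',**s); return s
def ray(s,u,v,z):
    d=s['pose'][:3,:3]@np.linalg.inv(s['mtx'])@np.array([u,v,1.]); o=s['pose'][:3,3]
    return o+d*(z-o[2])/d[2]
def pts(s):
    v,u=np.mgrid[:480,:640]; z=s['z_map']
    c=np.stack([u,v,np.ones_like(u)],-1)@np.linalg.inv(s['mtx']).T*z[...,None]
    return c@s['pose'][:3,:3].T+s['pose'][:3,3]
E
python3 - <<'E'
from h import *
for n in('top','side'):
    s=shot(n,n+'0'); print(n,s['pose'].round(3).tolist(),s['mtx'].tolist())
st=sense(); print(st)
E
```

```text
top [[-0.028, -0.979, 0.201, 0.393], [-1.0, 0.027, -0.008, 0.005], [0.003, -0.201, -0.98, 0.952], [0.0, 0.0, 0.0, 1.0]] [[473.63807736543515, 0.0, 316.5627586463642], [0.0, 473.63807736543515, 240.4719400061109], [0.0, 0.0, 1.0]]
side [[-0.936, -0.105, 0.337, 0.242], [-0.353, 0.313, -0.882, 0.803], [-0.013, -0.944, -0.329, 0.398], [0.0, 0.0, 0.0, 1.0]] [[555.3728309694526, 0.0, 317.930445850159], [0.0, 555.3728309694526, 245.23421904179028], [0.0, 0.0, 1.0]]
{'time': 0.1, 'joints': array([-8.01349412e+01,  1.72127894e+01,  8.71756278e+01,  5.02683398e-04,
        7.56708014e+01, -3.81469644e+00]), 'qvel': array([-0.01661772, -0.13845001, -0.0832641 ,  0.07383969, -0.01017046,
       -0.00298059]), 'joint_torque': array([ 1.46904367e-03, -5.32643545e+01, -3.53284907e+01,  7.09875533e-02,
        2.35305307e-02, -6.17485557e-05]), 'position': array([ 0.13007687, -0.53437139,  0.4041479 ]), 'tool_rot': array([[ 9.71633264e-01,  2.36492646e-01, -1.68703023e-04],
       [ 2.36492694e-01, -9.71632732e-01,  1.01973289e-03],
       [ 7.72419507e-05, -1.03070343e-03, -9.99999466e-01]]), 'ft_force': array([ 2.05384524e-01, -7.68248956e-05, -5.42129782e-01]), 'wrist_torque': array([ 0.03342209, -0.02728984, -0.03434567]), 'grasp_force': 0.0, 'finger_gap': 0.09382538872492098}
```

View pics/top0.png

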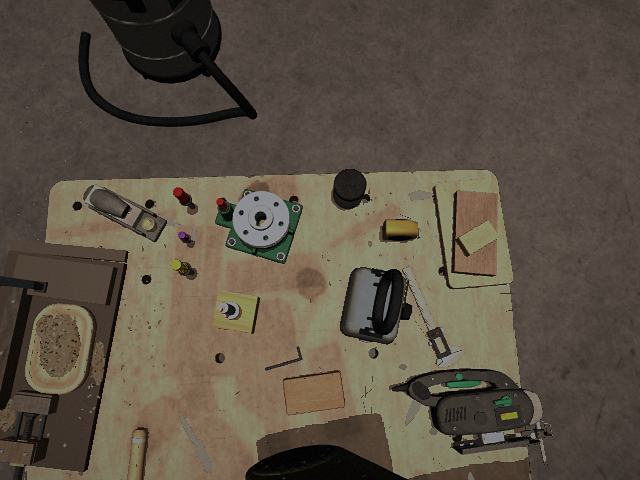

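View pics/side0.png

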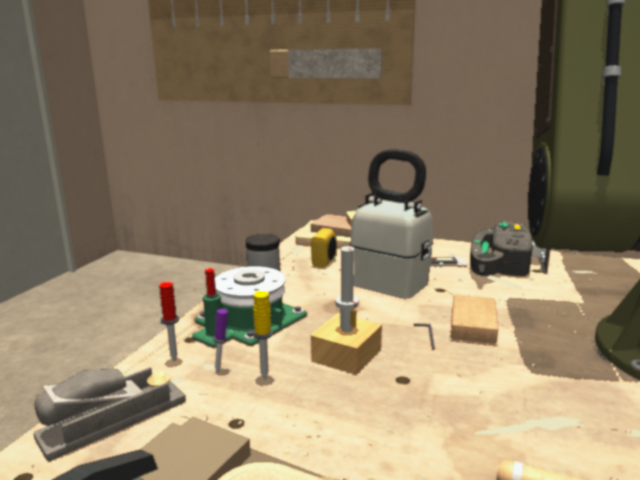

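Both views show the drive unit at top (260,218) and the spindle in its block at top (236,312). The pin-like things in the top view are a red one in the green boss (222,203), a larger free-standing red one (181,196), a purple one (184,238) and a yellow one (181,268). I choose the one in the boss and check it in a crop.

Run:
```python
from h import *
im=cv2.imread('pics/top0.png'); a=cv2.resize(im[180:340,160:320],(600,600),interpolation=cv2.INTER_CUBIC)
cv2.imwrite('pics/c1.png',a)
s=dict(np.load('last_top.npz'));P=pts(s);f=s['frame'].astype(int)
hsv=cv2.cvtColor(s['frame'],cv2.COLOR_RGB2HSV)
# pulley: height 0.06-0.072
def comp(m,u,v):
    n,l,st,c=cv2.connectedComponentsWithStats(m.astype(np.uint8)); k=l[v,u]; return l==k
reg=np.zeros((480,640),bool);reg[180:270,210:310]=1
m=reg&(abs(P[...,2]-.068)<.004)&(hsv[...,1]<70)
p=P[m]; print('pulley n',len(p),p.mean(0))
cs,_=cv2.findContours(m.astype(np.uint8),cv2.RETR_EXTERNAL,cv2.CHAIN_APPROX_NONE);c=max(cs,key=len)[:,0]
w=np.array([ray(s,u,v,.068) for u,v in c]);print('circ',cv2.minEnclosingCircle(w[:,:2].astype(np.float32)), cv2.fitEllipse(w[:,:2].astype(np.float32)*1000))
hm=reg&(abs(P[...,2]-.076)<.003);print('hub',hm.sum(),P[hm].mean(0))
red=((hsv[...,0]<8)|(hsv[...,0]>172))&(hsv[...,1]>140)&(hsv[...,2]>50)
n,l,stt,cc=cv2.connectedComponentsWithStats(red.astype(np.uint8))
for k in range(1,n):
    if stt[k,4]>3: q=P[l==k]; print('red',stt[k],cc[k].round(1),q.max(0).round(3),q[q[:,2]>q[:,2].max()-.006].mean(0).round(4))
# green foot
g=(hsv[...,0]>50)&(hsv[...,0]<95)&(hsv[...,1]>110)&reg&(P[...,2]<.03)
wp=P[g]; print('green z',np.median(wp[:,2])); print(cv2.minAreaRect(wp[:,:2].astype(np.float32)))
# block & spindle
reg2=np.zeros((480,640),bool);reg2[280:345,205:268]=1
b=reg2&(abs(P[...,2]-.040)<.004);print('block',cv2.minAreaRect(P[b][:,:2].astype(np.float32)),P[b].mean(0))
t=reg2&(P[...,2]>.14);print('stem top',t.sum(),P[t].max(0),P[t&(P[...,2]>.152)].mean(0))
```

```text
pulley n 1914 [0.62040918 0.10397706 0.06851899]
circ ((0.6214200854301453, 0.10385122895240784), 0.05533086881041527) ((621.3617553710938, 103.84160614013672), (108.1982192993164, 109.03059387207031), 116.92807006835938)
hub 383 [0.6222481  0.10605618 0.07633096]
red [173 187  10  11  77] [177.5 191.5] [0.711 0.289 0.119] [0.6637 0.2513 0.1158]
red [186 194   3   4   6] [187.2 195.2] [0.674 0.247 0.089] [0.6659 0.2425 0.0856]
red [181 199   5   4   7] [182.9 200.3] [0.657 0.253 0.092] [0.656  0.2479 0.0904]
red [216 198  10   7  47] [220.  201.2] [0.651 0.182 0.112] [0.6451 0.175  0.1093]
red [219 206   7   4  14] [221.7 207.4] [0.642 0.182 0.101] [0.6385 0.1755 0.099 ]
red [221 309   2   3   4] [221.5 310. ] [0.444 0.161 0.159] [0.4423 0.1596 0.1577]
red [226 315   3   3   5] [227. 316.] [0.438 0.165 0.087] [0.4358 0.1636 0.0853]
red [436 332   3   2   6] [437.  332.5] [ 0.397 -0.23   0.013] [ 0.396  -0.2328  0.0113]
green z 0.010449188108231033
((0.6270105242729187, 0.11991605162620544), (0.16111500561237335, 0.1277233064174652), 71.59593200683594)
block ((0.4466385245323181, 0.15748929977416992), (0.0768488422036171, 0.07000432163476944), 79.43804931640625) [0.44520298 0.15472234 0.04045907]
stem top 132 [0.45401105 0.16591405 0.95247941] [0.43641062 0.12880069 0.30534933]
```

View pics/c1.png

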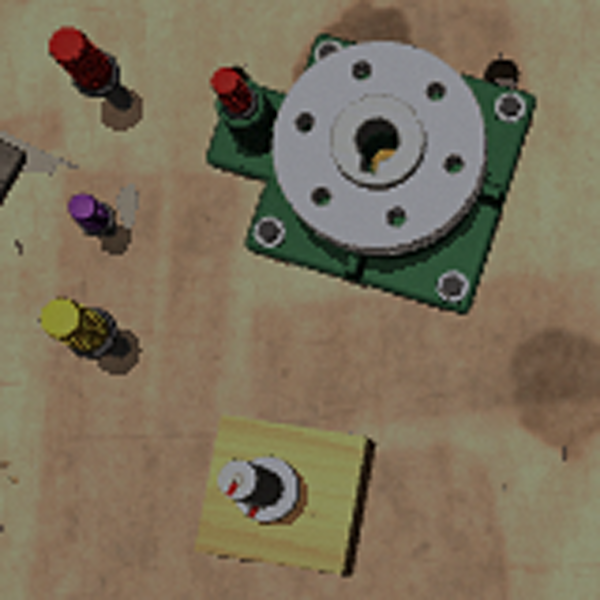

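The crop shows the small red grip standing in the green boss at crop (230,85), so the choice holds. The lock hole is at (304,122), and the keyway notch points down and slightly left from the bore at (378,138). The spindle's marks point down-left.

```bash
cat >> h.py <<'E'
def go(p,yaw=None,st=None):
    "TCP target -> tool-frame delta (m) and turn about tool z (rad)"
    st=st or sense(); R=st['tool_rot']; d=R.T@(np.array(p)-st['position'])
    y0=np.degrees(np.arctan2(R[1,0],R[0,0])); 
    print('t',round(st['time'],2),'pos',st['position'].round(4),'yaw',round(y0,2),'delta',d.round(4), 'rz',None if yaw is None else round(-np.radians((yaw-y0+180)%360-180),3))
E
python3 - <<'E'
from h import *
s=dict(np.load('last_top.npz'));P=pts(s)
C=lambda u,v:((u+.5)*160/600-.5+160,(v+.5)*160/600-.5+180)
gray=cv2.cvtColor(s['frame'],cv2.COLOR_RGB2GRAY).astype(float)
H=[]
for q in [(304,122),(361,69),(436,91),(455,163),(397,216),(321,195)]:
    u,v=C(*q);u0,v0=int(round(u)),int(round(v));w=np.clip(120-gray[v0-3:v0+4,u0-3:u0+4],0,None)
    vv,uu=np.mgrid[v0-3:v0+4,u0-3:u0+4];H.append(ray(s,(uu*w).sum()/w.sum(),(vv*w).sum()/w.sum(),.068)[:2])
H=np.array(H);c=H.mean(0);print('holes',H.round(4),'c',c.round(4),'r',np.hypot(*(H-c).T).round(4),'ang',np.degrees(np.arctan2(*(H-c).T[::-1])).round(1))
top=ray(s,*C(227,78),.109);print('pin top',top, 'ang',np.degrees(np.arctan2(*(top[:2]-c)[::-1])))
print('stem top',ray(s,*C(240,478),.157),'collar',ray(s,*C(272,490),.085))
b=gray[205:232,245:278];print(b[3:25,3:28].astype(int))
box=P[260:345,335:415,2];print('box',box.max(), 'front band max',np.percentile(P[180:345,200:500,2],99.9))
E
```

```text
holes [[0.6339 0.142 ]
 [0.6611 0.1128]
 [0.649  0.0746]
 [0.6101 0.0659]
 [0.5832 0.0956]
 [0.5949 0.1337]] c [0.622  0.1041] r [0.0397 0.04   0.04   0.04   0.0397 0.0402] ang [  72.6   12.5  -47.6 -107.3 -167.7  132.5]
pin top [0.64630667 0.17396848 0.109     ] ang 70.82401469520495
stem top [0.44703136 0.1562641  0.157     ] collar [0.44573917 0.1544088  0.085     ]
[[142 140 145 141 142 143 142 143 143 143 143 142 144 142 142 141 141 142
  141 142 133 117 142 145 141]
 [142 144 142 130 142 143 140 142 140 144 140 141 142 142 142 143 142 139
  141 141 143 130 114 144 141]
 [144 142 132 141 142 142 141 143 144 144 145 147 146 145 146 144 144 142
  144 142 142 143 118 143 142]
 [143 128 131 143 142 143 141 142 145 147 129  99  93  64 124 135 144 143
  144 141 142 143 145 142 143]
 [142 130 141 141 143 142 143 144 139  61  21  18  20  18  15  53 127 147
  143 143 140 141 142 118 128]
 [131 130 141 142 142 142 145 137  62  21  22  24  25  26  24  22  33 121
  145 143 145 143 143 145 118]
 [117 142 143 143 141 145 150  70  19  21  25  27  25  29  26  22  23  53
  144 146 142 143 144 14
[... 939 characters left out ...]
138  38 110]
 [144 144  71 141 145 140 145 138  41  20  39  87 115 145 143 140 141 142
  141 143 145 135  56  68 143]
 [142 143 105 117 144 144 144 132  68  39  37  65 121 142 141 142 143 142
  144 144 149  68  26 147 146]
 [143 143 148  56  82 143 145 145 149 133 137  93 127 141 143 142 142 144
  148 125  55  17 109 146 144]
 [143 141 143 149  60  49 130 145 145 147 148 145 144 145 145 145 147 150
  125  57  26 141 148 145 141]
 [143 143 144 143 147 113  54  83 107 135 149 148 148 150 138 124  87  54
   19  49 145 147 145 144 142]
 [144 143 142 143 144 147 148  79  35  32  30  50  53  53  53  15  15  50
  147 150 145 142 143 144 142]]
box 0.9524794054803509 front band max 0.9524794054803509
```

Run:
```python
from h import *
s=dict(np.load('last_top.npz'));P=pts(s);P[s['z_map']==0]=0
c=np.array([.622,.1041])
for q in [(257.9,224),(258.1,222.5)]:
    k=ray(s,*q,.076)[:2]-c;print('key',np.hypot(*k),np.degrees(np.arctan2(k[1],k[0])))
for q,z in [((221.5,310),.157),((227,316),.085)]:
    k=ray(s,*q,z)[:2]-[.4464,.1555];print('mark',np.hypot(*k),np.degrees(np.arctan2(k[1],k[0])))
print('bore px',[ray(s,260.2,217,.076)])
m=P[...,2]>.12
n,l,stt,cc=cv2.connectedComponentsWithStats(m.astype(np.uint8))
for k in range(1,n):
    if stt[k,4]>10: q=P[l==k];print(stt[k],q.min(0).round(3),q.max(0).round(3))
go([.644,.1755,.405],72.6)
```

```text
key 0.01494082864833311 163.74156909744502
key 0.012031071966049163 161.62432739479996
mark 0.005881145253180194 133.6415291168499
mark 0.013404068712791716 142.43219807102506
bore px [array([0.62127122, 0.10385196, 0.076     ])]
[171 259  10  11  67] [0.519 0.24  0.12 ] [0.537 0.257 0.126]
[ 344  267   65   75 3700] [ 0.384 -0.161  0.12 ] [ 0.512 -0.045  0.244]
[218 303  15  11 131] [0.438 0.148 0.122] [0.454 0.166 0.161]
[ 245  445  163   35 3781] [ 0.204 -0.088  0.165] [0.244 0.109 0.413]
t 0.1 pos [ 0.1301 -0.5344  0.4041] yaw 13.68 delta [ 6.672e-01 -5.682e-01 -2.000e-04] rz -1.028
```

>>> servo_tool(deltas=[[0.15, 0.1, -0.09, -0.06, 0, 0, -0.18], [0.15, 0.2, -0.17, -0.08, 0, 0, -0.36], [0.15, 0.33, -0.28, -0.08, 0, 0, -0.6], [0.15, 0.33, -0.28, -0.08, 0, 0, -0.6], [0.15, 0.33, -0.28, -0.08, 0, 0, -0.8], [0.15, 0.33, -0.28, -0.08, 0, 0, -0.8], [0.15, 0.667, -0.568, -0.08, 0, 0, -1.028], [0.15, 0.667, -0.568, -0.08, 0, 0, -1.028], [0.15, 0.667, -0.568, -0.08, 0, 0, -1.028], [0.15, 0.667, -0.568, -0.08, 0, 0, -1.028], [0.15, 0.667, -0.568, -0.08, 0, 0, -1.028], [0.15, 0.667, -0.568, -0.08, 0, 0, -1.028]], newtons=30)

```text
time: 1.6
position: [0.5653, 0.0674, 0.4823]
tool_rot: [[0.299, 0.954, -0.0], [0.954, -0.299, -0.0], [-0.0, -0.0, -1.0]]
ft_force: [0.6, -1.0, -0.1]
finger_gap: 0.0403
grasp_force: 0.0
```

>>> servo_tool(deltas=[[0.15, 0.127, 0.043, 0, 0, 0, 0], [0.15, 0.127, 0.043, 0, 0, 0, 0], [0.15, 0.127, 0.043, 0.06, 0, 0, 0], [0.15, 0.127, 0.043, 0.12, 0, 0, 0], [0.15, 0.127, 0.043, 0.152, 0, 0, 0], [0.15, 0.127, 0.043, 0.152, 0, 0, 0]])

```text
time: 2.35
position: [0.6433, 0.1737, 0.3278]
tool_rot: [[0.299, 0.954, -0.005], [0.954, -0.299, -0.001], [-0.003, -0.005, -1.0]]
ft_force: [-0.2, -0.4, -0.2]
finger_gap: 0.0401
grasp_force: 0.0
```

Run:
```python
from h import *
s=shot('top');t=shot('side');a=s['frame'][150:290,150:330];b=t['frame'][140:360,120:400]
cv2.imwrite('pics/c2.png',cv2.cvtColor(np.hstack([cv2.resize(a,(400,311)),cv2.resize(b,(396,311))]),cv2.COLOR_RGB2BGR))
go([.644,.1755,.273],72.6)
```

```text
t 2.45 pos [0.6437 0.1738 0.332 ] yaw 72.58 delta [ 0.0017 -0.0003  0.059 ] rz -0.0
```

View pics/c2.png

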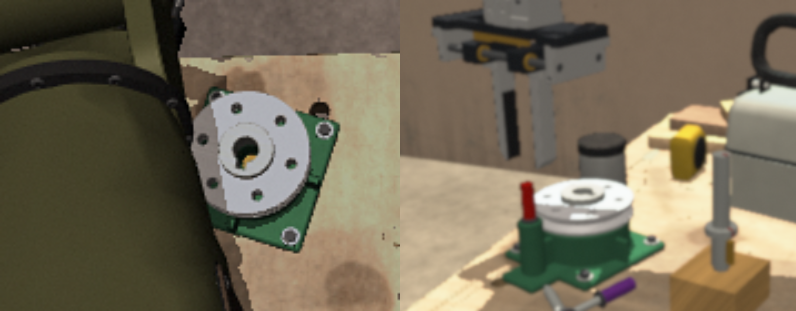

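The crop shows the fingers above the boss with the pin still parked. However, the purple look-alike is now lying down in the foreground, so I check the whole side view.

Run:
```python
from h import *
t=dict(np.load('last_side.npz'));cv2.imwrite('pics/s2.png',cv2.cvtColor(t['frame'],cv2.COLOR_RGB2BGR))
```

```text
(no output)
```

View pics/s2.png

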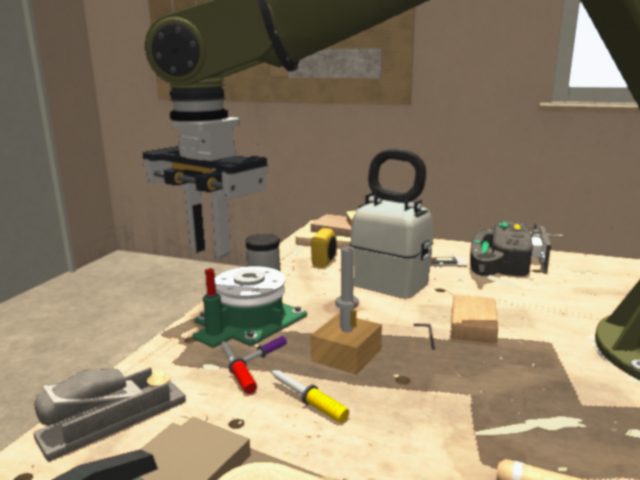

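All three free-standing look-alikes have toppled. The red now lies at (240,370), purple at (265,350) and yellow at (310,395). The arm was never near them, so they fell by themselves, and they are clear of the job. The real pin is still upright in the boss at (210,285), so I descend and grip it.

>>> servo_tool(deltas=[[0.15, 0.002, 0, 0.03, 0, 0, 0], [0.15, 0.002, 0, 0.058, 0, 0, 0], [0.15, 0.002, 0, 0.058, 0, 0, 0], [1, 0.002, 0, 0.058, 0, 0, 0], [1, 0.002, 0, 0.058, 0, 0, 0], [1, 0.002, 0, 0.058, 0, 0, 0], [1, 0.002, 0, 0.058, 0, 0, 0]], newtons=30)

```text
time: 3.32
position: [0.6445, 0.1755, 0.2736]
tool_rot: [[0.299, 0.954, 0.003], [0.954, -0.299, 0.0], [0.001, 0.003, -1.0]]
ft_force: [4.6, -1.8, 3.1]
finger_gap: 0.0136
grasp_force: 30.0
```

>>> servo_tool(deltas=[[1, 0, 0, -0.02, 0, 0, 0], [1, 0, 0, -0.055, 0, 0, 0], [1, 0, 0, -0.055, 0, 0, 0], [1, -0.035, 0, -0.055, 0, 0, 0], [1, -0.035, 0, -0.055, 0, 0, 0], [1, -0.035, 0, -0.055, 0, 0, 0]])

```text
time: 4.08
position: [0.6336, 0.1426, 0.3269]
tool_rot: [[0.299, 0.954, -0.001], [0.954, -0.299, 0.0], [-0.0, -0.001, -1.0]]
ft_force: [-0.5, 0.2, -0.3]
finger_gap: 0.0135
grasp_force: 30.0
```

Run:
```python
from h import *
t=shot('side');b=t['frame'][200:350,150:350]
cv2.imwrite('pics/c3.png',cv2.cvtColor(cv2.resize(b,(800,600),interpolation=cv2.INTER_CUBIC),cv2.COLOR_RGB2BGR))
st=sense();print(st['position'],st['ft_force'],st['finger_gap'])
```

```text
[0.63365241 0.14283978 0.3269117 ] [-0.68829066  0.60261874  0.3867634 ] 0.013292674309391706
```

View pics/c3.png

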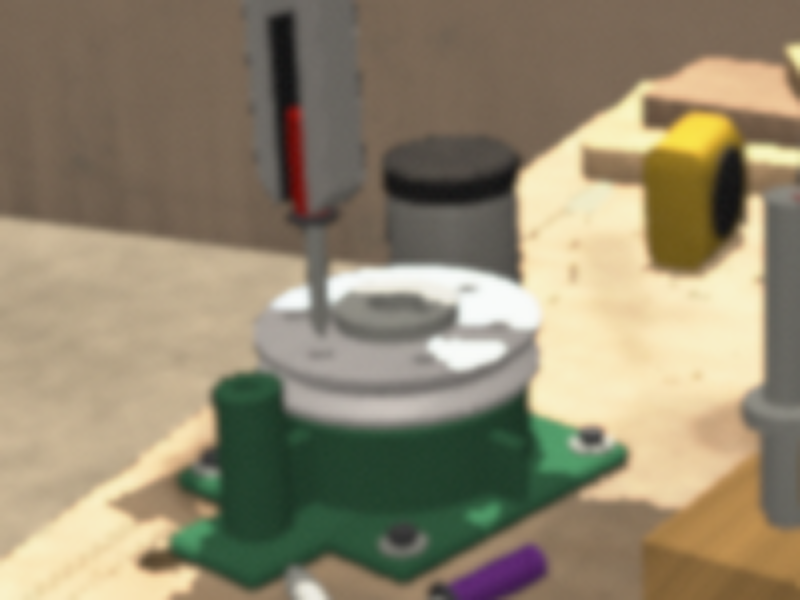

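The picture shows the pin held with its tip at (320,332), directly above the index hole at (320,354) next to the boss. I lower it in.

>>> servo_tool(deltas=[[1, 0, 0, 0.012, 0, 0, 0], [1, 0, 0, 0.024, 0, 0, 0], [1, 0, 0, 0.03, 0, 0, 0], [1, 0, 0, 0.03, 0, 0, 0]])

```text
time: 4.62
position: [0.6336, 0.1423, 0.2967]
tool_rot: [[0.299, 0.954, -0.001], [0.954, -0.299, -0.0], [-0.001, -0.001, -1.0]]
ft_force: [-0.4, 0.3, -0.5]
finger_gap: 0.0138
grasp_force: 30.0
```

>>> servo_tool(deltas=[[1, 0, 0, 0.006, 0, 0, 0], [1, 0, 0, 0.012, 0, 0, 0], [1, 0, 0, 0.018, 0, 0, 0], [1, 0, 0, 0.022, 0, 0, 0], [1, 0, 0, 0.024, 0, 0, 0], [1, 0, 0, 0.024, 0, 0, 0]])

```text
time: 5.38
position: [0.6337, 0.1422, 0.2737]
tool_rot: [[0.299, 0.954, 0.001], [0.954, -0.299, -0.0], [0.0, 0.001, -1.0]]
ft_force: [4.7, -2.3, 1.3]
finger_gap: 0.0131
grasp_force: 30.0
```

>>> servo_tool(deltas=[[1, 0, 0, 0.002, 0, 0, 0], [1, 0, 0, 0.002, 0, 0, 0]])

```text
time: 5.62
position: [0.6339, 0.1421, 0.2734]
tool_rot: [[0.299, 0.954, 0.002], [0.954, -0.299, 0.0], [0.001, 0.002, -1.0]]
ft_force: [0.0, -2.8, 15.0]
finger_gap: 0.0134
grasp_force: 30.0
```

>>> servo_tool(deltas=[[0.15, 0, 0, 0, 0, 0, 0], [0.15, 0, 0, 0, 0, 0, 0], [0.15, 0, 0, -0.04, 0, 0, 0], [0.15, 0, 0, -0.09, 0, 0, 0], [0.15, 0, 0, -0.12, 0, 0, 0], [0.15, -0.043, -0.183, -0.12, 0, 0, 0.13], [0.15, -0.043, -0.183, -0.12, 0, 0, 0.26], [0.15, -0.043, -0.183, -0.12, 0, 0, 0.384], [0.15, -0.043, -0.183, -0.12, 0, 0, 0.384], [0.15, -0.043, -0.183, -0.12, 0, 0, 0.384], [0.15, -0.043, -0.183, -0.12, 0, 0, 0.384]])

```text
time: 7.0
position: [0.4471, 0.156, 0.3913]
tool_rot: [[0.635, 0.773, -0.0], [0.773, -0.635, -0.0], [-0.0, -0.0, -1.0]]
ft_force: [0.5, -0.1, 0.3]
finger_gap: 0.0402
grasp_force: 0.0
```

Run:
```python
from h import *
t=shot('side');b=t['frame'][120:360,120:440]
cv2.imwrite('pics/c4.png',cv2.cvtColor(cv2.resize(b,(800,600),interpolation=cv2.INTER_CUBIC),cv2.COLOR_RGB2BGR))
go([.4464,.1555,.307],50.6)
```

```text
t 7.05 pos [0.4471 0.1559 0.3912] yaw 50.58 delta [-0.0007 -0.0002  0.0842] rz -0.0
```

View pics/c4.png

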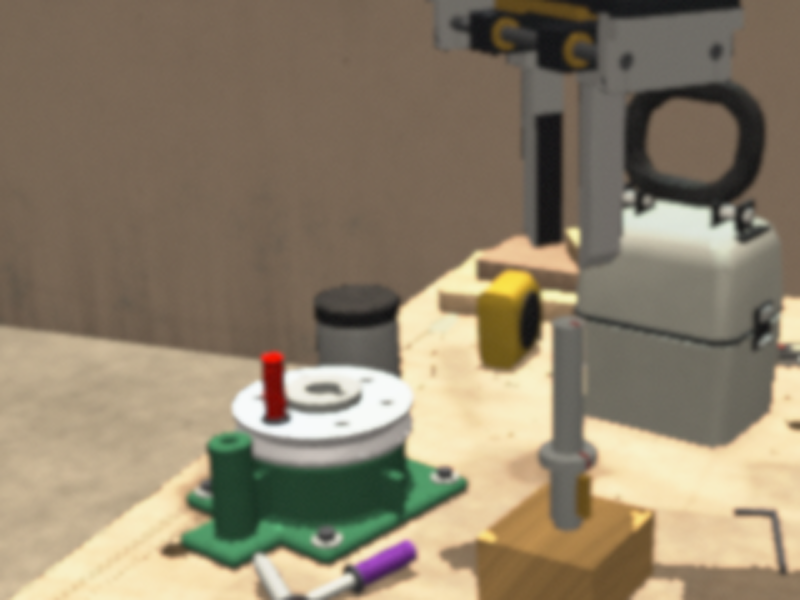

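The picture shows the pin home at (273,385), its flange on the pulley. The fingers straddle the line of the spindle's stem top at (570,325), so I descend and grip it.

>>> servo_tool(deltas=[[0.15, 0, 0, 0.03, 0, 0, 0], [0.15, 0, 0, 0.084, 0, 0, 0], [0.15, 0, 0, 0.084, 0, 0, 0], [0.15, 0, 0, 0.084, 0, 0, 0], [1, 0, 0, 0.084, 0, 0, 0], [1, 0, 0, 0.084, 0, 0, 0], [1, 0, 0, 0.084, 0, 0, 0], [1, 0, 0, 0.084, 0, 0, 0]], newtons=60)

```text
time: 8.05
position: [0.4462, 0.1561, 0.3082]
tool_rot: [[0.635, 0.773, 0.001], [0.773, -0.635, 0.0], [0.001, 0.001, -1.0]]
ft_force: [-0.1, 0.3, 6.0]
finger_gap: 0.0163
grasp_force: 60.0
```

>>> servo_tool(deltas=[[1, 0, 0, -0.03, 0, 0, 0], [1, 0, 0, -0.077, 0, 0, 0], [1, 0, 0, -0.077, 0, 0, 0], [1, 0.071, 0.169, -0.077, 0, 0, -0.13], [1, 0.071, 0.169, -0.077, 0, 0, -0.26], [1, 0.071, 0.169, -0.077, 0, 0, -0.384], [1, 0.071, 0.169, -0.077, 0, 0, -0.384], [1, 0.071, 0.169, -0.077, 0, 0, -0.384], [1, 0.071, 0.169, -0.077, 0, 0, -0.384]])

```text
time: 9.18
position: [0.621, 0.1041, 0.3845]
tool_rot: [[0.299, 0.954, -0.0], [0.954, -0.299, 0.0], [-0.0, -0.0, -1.0]]
ft_force: [-0.4, -0.8, -3.5]
finger_gap: 0.0159
grasp_force: 60.0
```

Run:
```python
from h import *
t=shot('side');b=t['frame'][190:340,160:360]
cv2.imwrite('pics/c5.png',cv2.cvtColor(cv2.resize(b,(800,600),interpolation=cv2.INTER_CUBIC),cv2.COLOR_RGB2BGR))
go([.622,.1041,.383],72.6)
T=np.linalg.inv(t['pose'])
def pr(p): c=T[:3,:3]@p+T[:3,3]; q=t['mtx']@c; return ((q[:2]/q[2]-[160,190])*4+1.5).round(1)
p=sense()['position'];o=p[2]-.231;a=np.radians(162.6)
for z in (0,-.030,-.062): print('axis',pr(np.array([p[0],p[1],o+z])))
for z in (-.004,-.028): print('key',pr(np.array([p[0]+.0155*np.cos(a),p[1]+.0155*np.sin(a),o+z])))
print('hub',pr(np.array([.622,.1041,.076])), pr(np.array([.622+.0175*np.cos(a),.1041+.0175*np.sin(a),.076])))
print('hubL/R',[pr(np.array([.622+k*.936,.1041+k*.353,.076])) for k in(-.024,.024)])
```

```text
t 9.22 pos [0.621  0.104  0.3848] yaw 72.61 delta [0.0004 0.0009 0.0018] rz 0.0
axis [350.7 146.9]
axis [355.1 223.1]
axis [359.6 302.5]
key [381.3 164.6]
key [384.6 226.1]
hub [359.4 340.9] [392.5 351.3]
hubL/R [array([422.1, 340.1]), array([296.8, 341.6])]
```

View pics/c5.png

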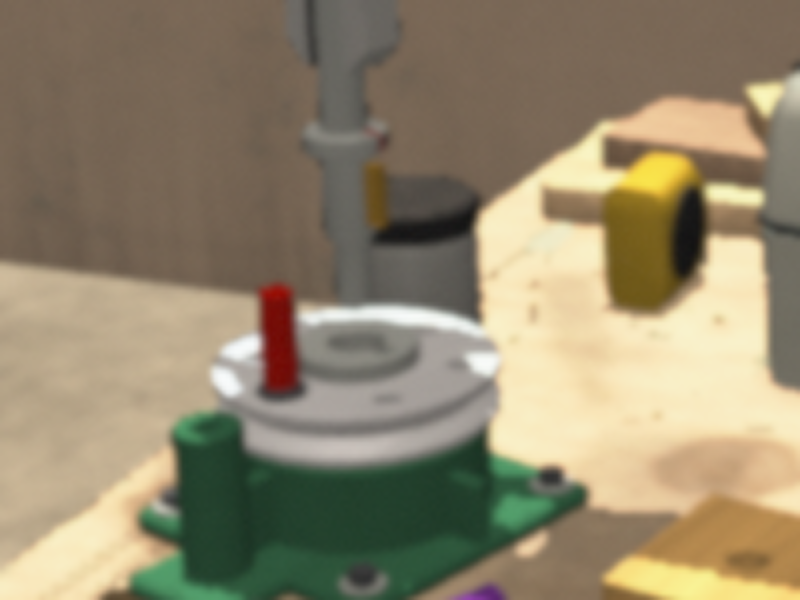

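The picture shows the spindle held above the hub. Its pilot ends near (352,305), slightly left of the hub centre at (358,345), and the brass key is on the right. I measure the offset from the side camera's depth.

Run:
```python
from h import *
from scipy.optimize import least_squares
t=dict(np.load('last_side.npz'));P=pts(t);P[t['z_map']==0]=0
near=np.hypot(P[...,0]-.621,P[...,1]-.104)
def circ(p,r):
    f=lambda c:np.hypot(*(p[:,:2]-c).T)-r
    q=least_squares(f,[.621,.104],loss='soft_l1',f_scale=.001); return q.x.round(4),len(p),np.abs(f(q.x)).mean().round(4)
hsv=cv2.cvtColor(t['frame'],cv2.COLOR_RGB2HSV); gr=hsv[...,1]<60
for a,b,r in [(.163,.170,.009),(.125,.147,.010),(.095,.114,.007)]:
    m=(near<.02)&(P[...,2]>a)&(P[...,2]<b)&gr; print(a,circ(P[m],r),P[m].mean(0))
m=(near<.03)&(abs(P[...,2]-.076)<.002);h=P[m];print('hub',len(h),h.min(0),h.max(0),h.mean(0))
m=(hsv[...,0]>10)&(hsv[...,0]<28)&(hsv[...,1]>110)&(P[...,2]>.12)&(near<.03);k=P[m];print('key',len(k),k.mean(0),k.min(0),k.max(0))
g=cv2.cvtColor(t['frame'],cv2.COLOR_RGB2GRAY)
for r in (240,248,256,262): print(r,g[r,236:260])
s=shot('top');print('top hidden?',pts(s)[217,260])
```

```text
0.163 (array([0.623 , 0.1062]), 57, np.float64(0.0008)) [0.61960533 0.11175119 0.16687616]
0.125 (array([0.623 , 0.1061]), 149, np.float64(0.0008)) [0.6205578  0.11438314 0.13592119]
0.095 (array([0.6228, 0.1061]), 111, np.float64(0.0008)) [0.62046453 0.11082763 0.10425598]
hub 255 [0.5996683  0.07944422 0.07400186] [0.6472815  0.13064095 0.07710621] [0.62281845 0.10709951 0.07571472]
key 286 [0.62291135 0.1183647  0.26301243] [0.59349374 0.09579821 0.12620221] [0.64867476 0.13072894 0.31730141]
240 [104 105 105 103  97  94  94  97 100 101 103 102 101  99  94  89  83  80
  77  74  74  75  77  77]
248 [100 102 104 102  98  92  91  94  98 100 101 101 100  99  95  92  81  66
  47  34  28  26  24  24]
256 [ 95  96  98  98  97  95  95  92  92  96  99 100 101  99  95  90  87  89
  93  95  95  95  97  97]
262 [ 93  94  95  97  99  98  93  86  86  95 101 103 103 100  97  92  87  86
  89  92  92  92  94  94]
top hidden? [0.50319833 0.05304283 0.52905124]
```

Run:
```python
from h import *
t=dict(np.load('last_side.npz'));P=pts(t);P[t['z_map']==0]=0
near=np.hypot(P[...,0]-.622,P[...,1]-.104)
# pixel extremes of hub top face and pilot edges, both cast to vertical planes via known heights
m=((near<.032)&(abs(P[...,2]-.076)<.0035)).astype(np.uint8)
cs,_=cv2.findContours(m,cv2.RETR_EXTERNAL,cv2.CHAIN_APPROX_NONE);c=max(cs,key=len)[:,0]
w=np.array([ray(t,u,v,.076)[:2] for u,v in c]).astype(np.float32)*1000
print('hub ell',cv2.fitEllipse(w),cv2.minEnclosingCircle(w)); print('px',c.min(0),c.max(0))
right=t['pose'][:3,0]; right=right[:2]/np.hypot(*right[:2])
for r in (246,250,254,258,262):
    row=(near[r]<.02)&(P[r,:,2]>.085); u=np.where(row)[0]; print(r,u.min(),u.max(),P[r,u,2].mean().round(3),end=' ')
    o=t['pose'][:3,3]; A=np.array([.622,.1041])
    # lateral coordinate of mid pixel relative to A at depth of A
    d=t['pose'][:3,:3]@np.linalg.inv(t['mtx'])@np.array([(u.min()+u.max())/2,r,1.]);f=np.array([right[1],-right[0]])
    k=((A-o[:2])@f)/(d[:2]@f); print('lateral',((o[:2]+d[:2]*k-A)@right).round(4))
hu=(w.astype(float)/1000-A)@right; print('hub lateral ext',hu.min(),hu.max(),(hu.min()+hu.max())/2)
```

```text
hub ell ((621.4071655273438, 109.00623321533203), (46.57258605957031, 52.52626037597656), 31.874752044677734) ((622.3441162109375, 109.81060791015625), 27.52764129638672)
px [234 270] [263 283]
246 240 255 0.126 lateral -0.0005
250 242 251 0.12 lateral -0.0023
254 243 251 0.112 lateral -0.0019
258 243 251 0.106 lateral -0.0023
262 243 252 0.099 lateral -0.0019
hub lateral ext -0.024331680026325932 0.021952531905018783 -0.0011895740606535747
```

>>> servo_tool(deltas=[[1, -0.001, -0.0005, 0, 0, 0, 0], [1, -0.001, -0.0005, 0.015, 0, 0, 0], [1, -0.001, -0.0005, 0.03, 0, 0, 0], [1, -0.001, -0.0005, 0.037, 0, 0, 0], [1, -0.001, -0.0005, 0.037, 0, 0, 0]])

```text
time: 9.9
position: [0.621, 0.1027, 0.3466]
tool_rot: [[0.299, 0.954, -0.001], [0.954, -0.299, -0.0], [-0.001, -0.001, -1.0]]
ft_force: [-0.1, 0.5, -3.1]
finger_gap: 0.0164
grasp_force: 60.0
```

>>> servo_tool(deltas=[[1, 0, 0, 0.003, 0, 0, 0], [1, 0, 0, 0.006, 0, 0, 0], [1, 0, 0, 0.009, 0, 0, 0], [1, 0, 0, 0.009, 0, 0, 0]])

```text
time: 10.4
position: [0.621, 0.1027, 0.3382]
tool_rot: [[0.299, 0.954, -0.0], [0.954, -0.299, -0.0], [-0.0, -0.0, -1.0]]
ft_force: [0.7, -1.0, -2.8]
finger_gap: 0.0168
grasp_force: 60.0
```

>>> servo_tool(deltas=[[1, 0, 0, 0.002, 0, 0, 0], [1, 0, 0, 0.004, 0, 0, 0], [1, 0, 0, 0.006, 0, 0, 0], [1, 0, 0, 0.007, 0, 0, 0], [1, 0, 0, 0.007, 0, 0, 0]])

```text
time: 11.02
position: [0.6211, 0.1028, 0.3317]
tool_rot: [[0.299, 0.954, 0.001], [0.954, -0.299, 0.0], [0.001, 0.001, -1.0]]
ft_force: [3.0, 2.2, -0.2]
finger_gap: 0.0167
grasp_force: 60.0
```

>>> servo_tool(deltas=[[1, 0, 0, 0.001, 0, 0, 0], [1, 0, 0, 0.002, 0, 0, 0], [1, 0, 0, 0.003, 0, 0, 0], [1, 0, 0, 0.003, 0, 0, 0]])

```text
time: 11.52
position: [0.6211, 0.1028, 0.3286]
tool_rot: [[0.299, 0.954, 0.001], [0.954, -0.299, 0.0], [0.001, 0.001, -1.0]]
ft_force: [4.6, 2.4, 3.0]
finger_gap: 0.0166
grasp_force: 60.0
```

Run:
```python
from h import *
st=sense();print(st['position'],st['ft_force'],st['wrist_torque'])
t=shot('side');b=t['frame'][190:340,160:360]
cv2.imwrite('pics/c6.png',cv2.cvtColor(cv2.resize(b,(800,600),interpolation=cv2.INTER_CUBIC),cv2.COLOR_RGB2BGR))
```

```text
[0.62109541 0.10279787 0.32863152] [4.59939472 2.35062712 3.04475869] [ 0.68551238 -1.20903367 -0.13206371]
```

View pics/c6.png

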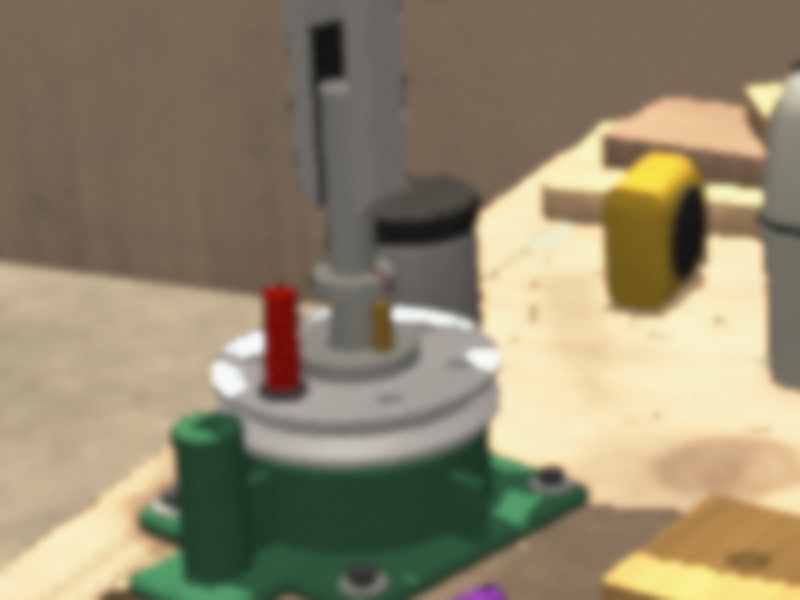

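The picture shows the key partly sunk in the keyway at (382,348), and the pin still home. I ease off the side load and go on down.

>>> servo_tool(deltas=[[1, 0.0003, 0.0004, 0.002, 0, 0, 0], [1, 0.0003, 0.0004, 0.004, 0, 0, 0], [1, 0.0003, 0.0004, 0.006, 0, 0, 0], [1, 0.0003, 0.0004, 0.008, 0, 0, 0], [1, 0.0003, 0.0004, 0.009, 0, 0, 0], [1, 0.0003, 0.0004, 0.009, 0, 0, 0]])

```text
time: 12.32
position: [0.6215, 0.1029, 0.3195]
tool_rot: [[0.299, 0.954, 0.001], [0.954, -0.299, 0.0], [0.0, 0.001, -1.0]]
ft_force: [5.0, 2.8, 5.1]
finger_gap: 0.0165
grasp_force: 60.0
```

>>> servo_tool(deltas=[[1, 0.0008, 0.0006, 0.001, 0, 0, 0], [1, 0.0008, 0.0006, 0.003, 0, 0, 0], [1, 0.0008, 0.0006, 0.005, 0, 0, 0], [1, 0.0008, 0.0006, 0.007, 0, 0, 0], [1, 0.0008, 0.0006, 0.009, 0, 0, 0], [1, 0.0008, 0.0006, 0.01, 0, 0, 0], [1, 0.0008, 0.0006, 0.01, 0, 0, 0]])

```text
time: 13.2
position: [0.6222, 0.1033, 0.3103]
tool_rot: [[0.299, 0.954, 0.0], [0.954, -0.299, -0.0], [-0.0, 0.0, -1.0]]
ft_force: [-0.7, 0.8, 12.0]
finger_gap: 0.0165
grasp_force: 60.0
```

>>> servo_tool(deltas=[[1, 0, 0, 0.001, 0, 0, 0], [1, 0, 0, 0.002, 0, 0, 0], [1, 0, 0, 0.003, 0, 0, 0], [1, 0, 0, 0.004, 0, 0, 0], [1, 0, 0, 0.004, 0, 0, 0]])

```text
time: 13.82
position: [0.6222, 0.1033, 0.3072]
tool_rot: [[0.299, 0.954, 0.001], [0.954, -0.299, -0.0], [0.0, 0.001, -1.0]]
ft_force: [-4.4, -1.5, 20.1]
finger_gap: 0.0166
grasp_force: 60.0
```

>>> servo_tool(deltas=[[1, 0, 0, 0.001, 0, 0, 0], [1, 0, 0, 0.001, 0, 0, 0], [1, 0, 0, 0.001, 0, 0, 0]])

```text
time: 14.2
position: [0.6222, 0.1033, 0.3072]
tool_rot: [[0.299, 0.954, 0.001], [0.954, -0.299, -0.0], [0.0, 0.001, -1.0]]
ft_force: [-8.1, -0.7, 28.5]
finger_gap: 0.0164
grasp_force: 60.0
```

Run:
```python
from h import *
st=sense();print(st['time'],st['position'],st['ft_force'],st['wrist_torque'])
t=shot('side');b=t['frame'][210:330,170:330]
cv2.imwrite('pics/c7.png',cv2.cvtColor(cv2.resize(b,(800,600),interpolation=cv2.INTER_CUBIC),cv2.COLOR_RGB2BGR))
```

```text
14.2 [0.62217473 0.10333826 0.3071878 ] [-8.07369351 -0.65004825 28.53083023] [-0.13570478  1.90497956 -0.05714418]
```

View pics/c7.png

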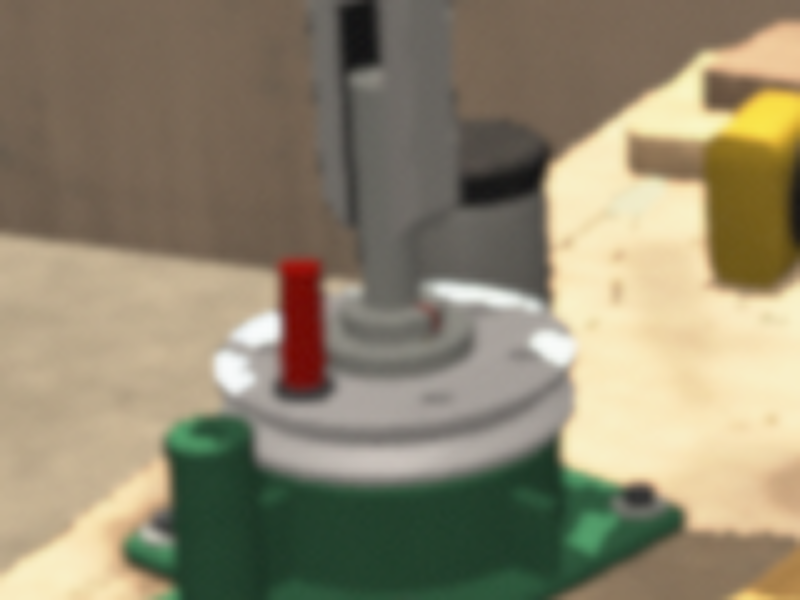

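>>> servo_tool(deltas=[[1, -0.0001, -0.0004, 0, 0, 0, 0], [1, -0.0001, -0.0004, 0, 0, 0, 0], [1, -0.0001, -0.0004, 0, 0, 0, 0], [1, -0.0001, -0.0004, 0, 0, 0, 0]])

```text
time: 14.75
position: [0.6219, 0.1033, 0.3072]
tool_rot: [[0.299, 0.954, 0.002], [0.954, -0.299, -0.0], [0.001, 0.002, -1.0]]
ft_force: [-5.2, -2.3, 26.8]
finger_gap: 0.0167
grasp_force: 60.0
```

The last picture shows the collar at (390,320) flat on the hub with no key visible, and the pin home at (302,330). The force rises with no further travel, so the spindle is seated and I hand in.

```bash
python3 -c "
from h import *
print(close_job())"
```

```text
the job is handed in; nothing more can be done
None
```

I handed the job in at about 15 s: the lock pin is home in the pulley's index hole, and the spindle is keyed into the hub with its collar seated, still gripped and pressed down at about 27 N. I moved neither the tape measure, the jar nor the calliper; the three loose look-alike pins fell over early on with the arm nowhere near them.

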